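# Set the thread-cutting gauge's sliding stop to the red length

### The job

On the thread-cutting gauge, gently push the sliding stop along its rail, fingertips against one side of its black fin, until its pin clicks down into the notch beside the red tab, then leave it there and take the hand away. Only push it: do not pinch the fin from both sides or pull up the brass pin, and leave everything else on the counter where it stands.

Things in the scene. Friction and masses are not known exactly. Their poses are not given: they have to be found in the camera images.
- rail: the gauge, fixed: wooden base board 130 x 420 mm, 8 mm thick, with an aluminium rail along its own y and, at x = +25 to +37 mm, a dark strip (top at 34 mm) with four notches 13.5 mm wide at y = -125, -65, +65, +125 mm. Grey end blocks 58 mm high at y = +/-197 mm. Origin on the counter under the middle of the rail; x to the tab side, z up
- stop (a joint): y of the sliding stop's middle in the rail's frame, m (-0.16 to 0.16). Starts between the two inner notches. Slides with about 1 N; getting its pin out of a notch takes 4 to 8 N; within about 4 mm of a notch's middle it is drawn to the middle by itself
- stop_mark (a point): tip of the black pointer on the sliding stop, 40 mm above the counter, at x = +72 mm in the rail's frame and the same y as the stop's middle; it passes over the tabs. The stop is a white block 76 mm across the rail x 44 mm along it, top 52 mm above the counter, with the black fin standing on it
- cheek_left: black plate, the +y side of the stop's fin; outer face 12 mm to +y of the stop's middle. The fin (both plates) is 24 mm thick along the rail, with an 8 mm slot between; it spans x = -30 to +10 mm in the rail's frame and 52 to 95 mm above the counter. Origin on the counter plane at the stop's middle (rail x = 0), axes as the rail's
- cheek_right: black plate forming the -y side of the fin; its outer face is 12 mm to -y of the stop's middle; origin and axes as for cheek_left
- pin (a joint): height of the spring-loaded brass index pin in m: 0 when it rides on the flat of the strip, about -0.0055 when it has dropped in a notch; it grows when the pin is pulled up. Its knob, 16 mm across, is at x = +31 mm of the rail's frame on the stop's middle, 66 to 79 mm above the counter
- tab_red: red colour tab, 26 x 22 mm and 6 mm thick, lying fixed on the base board at x = +66 mm of the rail's frame, its middle at the same y as a notch; which colour is at which notch varies. Origin at the centre of its underside (8 mm above the counter), axes as the rail's. Marks the notch to set
- tab_yellow: yellow colour tab, 26 x 22 mm and 6 mm thick, lying fixed on the base board at x = +66 mm of the rail's frame, its middle at the same y as a notch; which colour is at which notch varies. Origin at the centre of its underside (8 mm above the counter), axes as the rail's
- tab_green: green colour tab, 26 x 22 mm and 6 mm thick, lying fixed on the base board at x = +66 mm of the rail's frame, its middle at the same y as a notch; which colour is at which notch varies. Origin at the centre of its underside (8 mm above the counter), axes as the rail's
- tab_blue: blue colour tab, 26 x 22 mm and 6 mm thick, lying fixed on the base board at x = +66 mm of the rail's frame, its middle at the same y as a notch; which colour is at which notch varies. Origin at the centre of its underside (8 mm above the counter), axes as the rail's
- spool_pink: pink thread spool, upright, 38 mm across and 50 mm tall, origin at the centre of its underside; loose, to be left alone
- spool_teal: teal thread spool, upright, 38 mm across and 50 mm tall, origin at the centre of its underside; loose, to be left alone
- spool_orange: orange thread spool, upright, 38 mm across and 50 mm tall, origin at the centre of its underside; loose, to be left alone
- bead_jar: closed jar, 52 mm across, 75 mm tall, origin at the centre of its underside; loose, to be left alone
- hoop: wooden embroidery hoop lying flat, 100 mm across, 10 mm high, origin at the centre of its underside; loose, to be left alone
- button_tin: round copper-coloured tin, 68 mm across, 35 mm high, origin at the centre of its underside; loose, to be left alone
- kit_box: cardboard box 60 x 90 x 30 mm, origin at the centre of its underside; loose, to be left alone

How it is judged:
By the outcome, as a careful person would: the job done as asked, in the order asked, and still so for the second after the job is handed in, with the robot touching nothing.
It also fails if it takes over 40 s, if anything falls off the work surface, if the arm or the gripper's body presses on something with over 40 N, if the wrist force passes 120 N, or if a joint passes its speed limit or range.

### The arm

A 6-joint arm with a two-finger parallel gripper is mounted at the origin on the work surface. World frame = base frame: x ahead of the robot, y to its left, z up, the work surface at z = 0. Lengths are in mm, angles in rad, forces in N, time in s.
With the tool pointing down it reaches from about 275 to 875 mm from the base axis. Payload 12.5 kg.
Tool frame: the origin (TCP) lies at the very end of the fingers, on their centre line; the grasp point (between the pads) lies 19 mm behind it; z points along the fingers, y is the line along which they close (so a half turn about z gives the same grasp; the last joint's range is limited). The gripper opens to 85 mm and grips with 20 to 120 N. Pads are 22 mm wide; open, the fingers measure 114 mm over their backs; the gripper's body (76 mm by 85 mm) begins 54 mm behind the grasp point. The pads swing forward as they close: fully open they stand 13 mm farther back than shut.
Start: joints at [-1.279, 0.351, 1.652, -0, 1.139, -0.085], TCP at [202.389, -511.393, 231.29] pointing down, gripper open.
Joint ranges: [-2.75, 2.75], [-0.79, 2.1], [0.01, 2.65], [-1.57, 4.71], [0.07, 3.14], [-2.87, 2.87]. Speed limits (rad/s): [2.22, 2.22, 2.79, 3.14, 3.14, 3.14].

### API

Orientations are given as a rotation vector (axis times angle).
In Python, from cell import monitor, imaging, bot, nets gives the robot as it stands. The module is installed in compiled form; this text tells all that it offers.
- The arm moves only by the shell command python3 -m inch 'ROWS'. ROWS is text: rows parted by semicolons, each of 7 numbers parted by spaces: the shift along the tool's x, y, z in mm, then the turn, a rotation vector about the tool's x, y, z in rad, then the opening, from 0 (shut) to 1 (fully open). A call has 1 to 10 rows; each row is the pose to reach, as a shift and turn from the pose commanded when the call began, along the tool's axes at that moment; what a row does not reach only later rows make up. A row lasts 1/12 s, in which the tool goes at most 41.7 mm and 7.16 degrees, less where a joint would pass 70% of its speed; a pose out of reach is approached as far as the arm can. A call with a gripper value outside its range is refused whole. The fingers move at their own pace and stop on an object; the grip force is fixed at half the most. Time passes only in rows, so rows that repeat a pose let the fingers close. It gives the time, the measured TCP pose, the force, the opening and the grip force at its end, in the units of the state.
- monitor.get_obs(): the state, without advancing time (a new reading comes with each control period).
- imaging.get_image(name): name is "scene" or "top" or "wrist"; returns a dict with "image" (384x512x3 uint8, red, green, blue), "fx", "fy", "cx", "cy" (pixels), "cam_to_world" (4x4, takes a point from camera to world coordinates); the wrist camera has in their place "tool_from_camera" (4x4, takes a point from camera to tool coordinates, whose origin is the TCP and whose axes are the flange's). Camera axes: x right, y down, z forward; pixel columns grow to the right and rows downward; lengths in mm; the calibration is good to about 2 mm. A picture is of the moment at which its call begins: read the wrist's pose just before it. There is no depth.
- bot.job_done(): hands the job in; it is judged then, once.
Trained networks look in the newest picture that a camera, given by its name, has taken for a name from the list of things; names that differ only in an ending like _2 or _b are one class to them, and where a whole thing is asked for, a point or a joint stands for the part that bears it (a point fixed in the world has none). Each returns a list of dicts, best first, with "confidence" (0 to 1); they miss things now and then, are a little off and sometimes report something else, mostly with a low value. They report only what shows in the picture. A call takes as long as a camera call.
- nets.spot_in(camera, name): "position" ([row, column] as shares, 0 to 1, of the picture: columns of its width, rows of its height, amid what is visible of it).
- nets.pinpoint(camera, name): "position" ([row, column] as shares, 0 to 1, of the picture: columns of its width, rows of its height: a listed point, or the origin of a listed thing).
The state is a dict: "clock": time; "joint_pos": joint angles; "joint_vel": joint speeds; "joint_torque": joint torques, N m; "ee_pos": TCP position; "eef_rot": TCP orientation; "contact_force": force on the tool from outside, world axes, zero at the start; "moment": the same for the moment, N m; "grip_width": opening from 0.0 (shut) to 1.0 (fully open); "grip_force": force on a finger pad.
Only numpy, scipy, OpenCV 4.12 (cv2) and the standard library are available. Lean on these libraries where they do the work, as an engineer would, in place of code of your own. Each camera call takes 0.05 s, during which the arm holds its last target. There are 200 camera calls.

## Working session

There is one attempt and no reset: what is moved stays moved. The work goes in short steps, Python scripts to look and compute and a shell command to move; the robot and the scene stay as the last step left them, time stands still between calls to the robot, and variables do not carry over. Pictures are saved under pics/ and viewed, at most 10 in all, crops included, and the job is handed in when it is done.

```bash
mkdir -p pics; cat > h.py <<'E'
import numpy as np, cv2
from scipy.spatial.transform import Rotation as R
from cell import monitor, imaging, bot, nets
def ray(im,p,z):
    H,W=im["image"].shape[:2]
    u,v=p[1]*W,p[0]*H
    T=np.array(im["cam_to_world"]); d=T[:3,:3]@[(u-im["cx"])/im["fx"],(v-im["cy"])/im["fy"],1]
    o=T[:3,3]; return o+d*(z-o[2])/d[2]
E
python3 - <<'E'
from h import *
o=monitor.get_obs(); print({k:np.round(o[k],3) for k in("clock","ee_pos","eef_rot","contact_force","grip_width")}, R.from_rotvec(o["eef_rot"]).as_matrix().round(3))
ims=[]
for c in("top","scene"):
    im=imaging.get_image(c); ims.append(im["image"])
    for n,z in [("tab_red",8),("tab_yellow",8),("tab_green",8),("tab_blue",8),("stop_mark",40),("rail",0),("cheek_left",0),("cheek_right",0),("spool_pink",0),("spool_teal",0),("spool_orange",0),("bead_jar",0),("hoop",0),("button_tin",0),("kit_box",0)]:
        r=nets.pinpoint(c,n)
        for q in r[:1]: print(c,n,round(q["confidence"],2),np.round(np.array(q["position"])*[384,512]),ray(im,q["position"],z).round(0))
    cv2.imwrite(f"pics/{c}.png",im["image"][:,:,::-1])
E
```

```text
{'clock': np.float64(0.0), 'ee_pos': array([ 202.286, -511.098,  230.739]), 'eef_rot': array([-3.085, -0.588,  0.   ]), 'contact_force': array([-0.58 , -0.496, -0.408]), 'grip_width': np.float64(1.002)} [[ 0.93   0.368 -0.   ]
 [ 0.368 -0.93   0.001]
 [ 0.    -0.001 -1.   ]]
top tab_red 0.44 [205. 243.] [580.  68.   8.]
top tab_yellow 0.6 [198. 310.] [ 604. -112.    8.]
top tab_green 0.42 [208. 222.] [570. 126.   8.]
top tab_blue 0.65 [199. 292.] [601. -63.   8.]
top stop_mark 0.83 [194. 261.] [608.  21.  40.]
top rail 0.75 [227. 267.] [523.   3.   0.]
top cheek_left 0.42 [227. 264.] [525.  10.   0.]
top cheek_right 0.5 [225. 263.] [528.  14.   0.]
top spool_pink 0.52 [270. 227.] [407. 106.   0.]
top spool_teal 0.62 [266. 310.] [ 424. -114.    0.]
top spool_orange 0.56 [176. 264.] [663.  14.   0.]
top bead_jar 0.71 [201. 310.] [ 598. -112.    0.]
top hoop 0.65 [226. 267.] [526.   3.   0.]
top button_tin 0.92 [209. 369.] [ 580. -273.    0.]
top kit_box 0.75 [243. 159.] [474. 289.   0.]
scene tab_red 0.42 [205. 274.] [585.  77.   8.]
scene tab_yellow 0.56 [204. 183.] [ 603. -115.    8.]
scene tab_green 0.64 [203. 300.] [573. 132.   8.]
scene tab_blue 0.45 [206. 210.] [601. -59.   8.]
scene rail 0.94 [190. 241.] [529.  -1.   0.]
scene cheek_left 0.34 [204. 184.] [ 592. -116.    0.]
scene cheek_right 0.75 [194. 245.] [542.  11.   0.]
scene spool_pink 0.74 [161. 292.] [399. 113.   0.]
scene spool_teal 0.67 [163. 207.] [429. -97.   0.]
scene spool_orange 0.6 [230. 240.] [660.  13.   0.]
scene bead_jar 0.67 [237. 200.] [688. -63.   0.]
scene hoop 0.81 [236. 323.] [662. 176.   0.]
scene button_tin 0.74 [201. 112.] [ 598. -273.    0.]
scene kit_box 0.63 [182. 361.] [469. 275.   0.]
```

View pics/top.png

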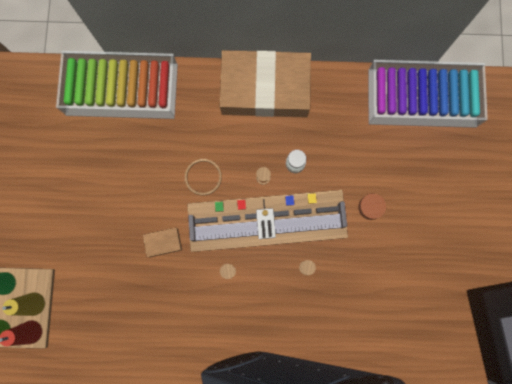

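View pics/scene.png

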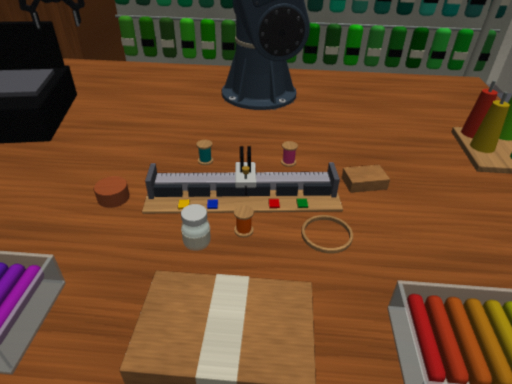

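The top view shows green (219,206), red (241,205), blue (290,200), yellow (312,198) and the stop at about (265,222). Red is therefore the inner +y notch, so I push toward +y from the cheek_right side. The rail's yaw is about 8°. I'll move over it for a closer look.

```bash
python3 -m inch '35 -25 0 0 0 0.06 0.3;70 -49 0 0 0 0.12 0;110 -76 0 0 0 0.18 0;144 -100 0 0 0 0.235 0;178 -124 0 0 0 0.235 0;212 -148 0 0 0 0.235 0;246 -172 0 0 0 0.235 0;280 -196 0 0 0 0.235 0;314 -220 0 0 0 0.235 0;340 -238 0 0 0 0.235 0'
python3 - <<'E'
from h import *
o=monitor.get_obs(); M=R.from_rotvec(o["eef_rot"]).as_matrix(); print(o["ee_pos"],M.round(3)); d=np.array([515,-40,260])-o["ee_pos"]; print(M.T@d)
E
```

```text
clock: 2.43
ee_pos: [431.8, -163.0, 231.6]
eef_rot: [3.133, 0.223, 0.001]
contact_force: [0.4, -0.1, 0.2]
grip_width: -0.002
grip_force: 0.0
[ 431.77919791 -162.97324309  231.56361309] [[ 0.99   0.141  0.001]
 [ 0.141 -0.99  -0.   ]
 [ 0.001  0.    -1.   ]]
[  99.78472507 -109.96469021  -28.4169679 ]
```

```bash
python3 -m inch '25 -28 -7 0 0 0 0;50 -56 -14 0 0 0 0;75 -84 -21 0 0 0 0;100 -110 -28 0 0 0 0;100 -110 -28 0 0 0 0;100 -110 -28 0 0 0 0'
python3 - <<'E'
from h import *
o=monitor.get_obs(); im=imaging.get_image("wrist")
T=np.eye(4);T[:3,:3]=R.from_rotvec(o["eef_rot"]).as_matrix();T[:3,3]=o["ee_pos"]
im["cam_to_world"]=T@np.array(im["tool_from_camera"])
print(o["ee_pos"].round(1))
for n,z in [("tab_red",8),("tab_yellow",8),("tab_green",8),("tab_blue",8),("stop_mark",40),("rail",0),("cheek_left",0),("cheek_right",0)]:
    for q in nets.pinpoint("wrist",n)[:1]: print(n,round(q["confidence"],2),np.round(np.array(q["position"])*[384,512]),ray(im,q["position"],z).round(1))
np.save("cam.npy",[im["cam_to_world"]]); print(im["fx"],im["fy"],im["cx"],im["cy"])
cv2.imwrite("pics/w1.png",im["image"][:,:,::-1])
E
```

```text
clock: 2.93
ee_pos: [515.0, -40.7, 259.3]
eef_rot: [3.133, 0.227, 0.001]
contact_force: [0.2, 0.0, -0.3]
grip_width: 0.0
grip_force: 0.0
[515.  -40.7 259.3]
tab_red 0.58 [101. 176.] [585.9  76.1   8. ]
tab_yellow 0.82 [109. 317.] [ 603.5 -115.2    8. ]
tab_green 0.77 [101. 134.] [578.1 133.4   8. ]
tab_blue 0.65 [106. 268.] [597.8 -49.    8. ]
stop_mark 0.78 [ 96. 218.] [601.   16.7  40. ]
rail 0.8 [156. 226.] [519.5   1.6   0. ]
cheek_left 0.58 [151. 223.] [526.4   7.3   0. ]
cheek_right 0.72 [150. 223.] [528.5   6.7   0. ]
272.3241542044029 272.3241542044029 254.01608588498345 196.66543295378654
```

View pics/w1.png

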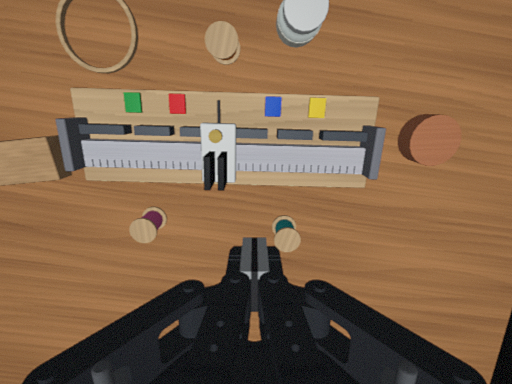

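The wrist view shows red (177,103), green (133,102), blue (273,106), yellow (317,107), the pointer tip (219,100) and the fin tops at about x 205–227, y 152–188. I'll fit the rail to the four tabs.

```bash
cat > fit.py <<'E'
from h import *
import sys
def fit():
    img=cv2.imread("pics/w1.png"); hsv=cv2.cvtColor(img,cv2.COLOR_BGR2HSV)
    im=dict(image=img,fx=272.324,fy=272.324,cx=254.016,cy=196.665,cam_to_world=np.load("cam.npy")[0])
    W=[];ys=[.125,.065,-.065,-.125]
    for c in [(133,102),(177,103),(273,106),(317,107)]:
        h0=int(hsv[c[1],c[0],0]); s=hsv[c[1]-16:c[1]+16,c[0]-16:c[0]+16].astype(int)
        m=(abs((s[...,0]-h0+90)%180-90)<6)&(s[...,1]>170)
        v,u=np.argwhere(m).mean(0)+[c[1]-16+.5,c[0]-16+.5]; p=ray(im,[v/384,u/512],14); W.append(p); print(m.sum(),u.round(1),v.round(1),p.round(1))
    W=np.array(W)[:,:2]; L=np.c_[[66]*4,np.array(ys)*1000]
    A,b=L-L.mean(0),W-W.mean(0); th=np.arctan2((A[:,0]*b[:,1]-A[:,1]*b[:,0]).sum(),(A*b).sum())
    Q=np.array([[np.cos(th),-np.sin(th)],[np.sin(th),np.cos(th)]]); o=W.mean(0)-Q@L.mean(0)
    print("yaw",np.degrees(th),"org",o,"res",(W-o-L@Q.T).round(1).tolist()); return im,Q,o
if __name__=="__main__":
    im,Q,o=fit()
    for n,p,z in [("tip",(219,100),40),("fin -y far end top",(226,188),95),("fin +y",(205,188),95),("knob",(215.5,136),79)]:
        print(n,(Q.T@(ray(im,[p[1]/384,p[0]/512],z)[:2]-o)).round(1))
E
python3 fit.py
```

```text
93 131.7 102.6 [576.  133.8  14. ]
302 177.4 104.0 [583.1  73.   14. ]
265 273.1 106.6 [598.3 -55.1  14. ]
299 317.1 108.1 [ 605.  -114.2   14. ]
yaw 6.7031972905734545 org [525.05699668   1.66935768] res [[-0.0, 0.3], [0.1, -0.9], [0.1, 0.1], [-0.2, 0.5]]
tip [72.1  4.9]
fin -y far end top [-26.   -8.7]
fin +y [-26.7  15.9]
knob [31.9  4.7]
```

```bash
cat > go.py <<'E'
from h import *
import sys
th=np.radians(6.70);Q=np.array([[np.cos(th),-np.sin(th)],[np.sin(th),np.cos(th)]]);O=np.array([525.06,1.67])
o=monitor.get_obs();M=R.from_rotvec(o["eef_rot"]).as_matrix()
print("rail xy",(Q.T@(o["ee_pos"][:2]-O)).round(1),"z",o["ee_pos"][2].round(1),"F rail",(Q.T@o["contact_force"][:2]).round(2),o["contact_force"][2].round(2),"t",o["clock"])
if len(sys.argv)>1:
    x,y,z=map(float,sys.argv[1:4]); w=np.r_[O+Q@[x,y],z]
    print("shift",(M.T@(w-o["ee_pos"])).round(1))
    D=np.array([[Q[0,0],Q[1,0],0],[Q[1,0],-Q[0,0],0],[0,0,-1]]).T
    print("turn",R.from_matrix(M.T@D).as_rotvec().round(4))
E
python3 go.py -10 -50 64
```

```text
rail xy [-15.9 -42.6] z 259.3 F rail [-0.06 -0.29] 0.32 t 3.3833
shift [  5.7   7.6 195.3]
turn [-0.    -0.     0.024]
```

```bash
python3 -m inch '3 4 35 0 0 0.024 0;6 8 70 0 0 0.024 0;6 8 105 0 0 0.024 0;6 8 135 0 0 0.024 0;6 8 160 0 0 0.024 0;6 8 180 0 0 0.024 0;6 8 190 0 0 0.024 0;6 8 195 0 0 0.024 0;6 8 195 0 0 0.024 0'
python3 - <<'E'
from h import *
for c in ("wrist",):
    im=imaging.get_image(c); cv2.imwrite("pics/w2.png",im["image"][:,:,::-1])
E
python3 go.py -10 -35 64
```

```text
clock: 4.13
ee_pos: [521.4, -49.1, 64.0]
eef_rot: [-3.136, -0.185, 0.001]
contact_force: [0.2, 0.2, 0.1]
grip_width: -0.001
grip_force: 0.0
rail xy [ -9.1 -50.1] z 64.8 F rail [0.03 0.31] 0.14 t 4.1833
shift [ -0.9 -15.1   0.8]
turn [ 0.0001 -0.0005  0.0007]
```

View pics/w2.png

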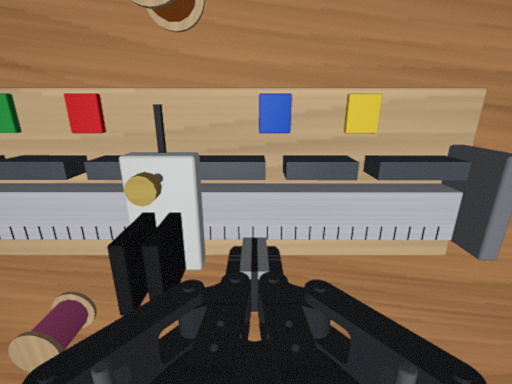

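The closed fingers stand to the -y side of the fin, clear of the block and at fin height; fin at about (150,255), fingertips (255,240). I'll approach slowly.

```bash
cat > look.py <<'E'
from h import *
import sys
exec(open("go.py").read().split("if len")[0])
im=imaging.get_image("wrist")
T=np.eye(4);T[:3,:3]=M;T[:3,3]=o["ee_pos"];im["cam_to_world"]=T@np.array(im["tool_from_camera"])
for n,z in(("stop_mark",40),("tab_red",8)):
    for q in nets.pinpoint("wrist",n)[:1]: print(n,round(q["confidence"],2),np.round(np.array(q["position"])*[384,512]),(Q.T@(ray(im,q["position"],z)[:2]-O)).round(1))
cv2.imwrite(f"pics/{sys.argv[1]}.png",im["image"][:,:,::-1])
E
python3 -m inch '0 -4 0 0 0 0 0;0 -8 0 0 0 0 0;0 -12 0 0 0 0 0;0 -16 0 0 0 0 0;0 -20 0 0 0 0 0;0 -24 0 0 0 0 0;0 -28 0 0 0 0 0;0 -32 0 0 0 0 0;0 -36 0 0 0 0 0;0 -36 0 0 0 0 0'
python3 look.py w3
```

```text
clock: 5.02
ee_pos: [517.1, -12.6, 64.3]
eef_rot: [-3.136, -0.186, 0.0]
contact_force: [-0.1, 0.4, -0.2]
grip_width: -0.0
grip_force: 0.0
rail xy [ -9.5 -13.3] z 64.3 F rail [-0.02  0.37] -0.24 t 5.0167
stop_mark 0.88 [101. 210.] [74.1 12. ]
tab_red 0.84 [111. 141.] [67.9 64.9]
```

View pics/w3.png

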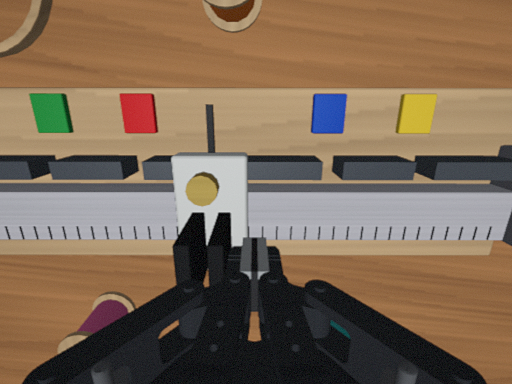

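The pointer is at (210,103), with the fin right beside the fingertips, about at contact. I'll push on and calibrate the offset between TCP and stop.

```bash
python3 -m inch '0 -3 0 0 0 0 0;0 -6 0 0 0 0 0;0 -9 0 0 0 0 0;0 -12 0 0 0 0 0;0 -15 0 0 0 0 0;0 -18 0 0 0 0 0;0 -21 0 0 0 0 0;0 -24 0 0 0 0 0;0 -25 0 0 0 0 0;0 -25 0 0 0 0 0'
python3 look.py w4
```

```text
clock: 6.0
ee_pos: [514.2, 11.9, 64.3]
eef_rot: [-3.136, -0.185, 0.0]
contact_force: [-0.1, 0.4, 0.4]
grip_width: -0.003
grip_force: 0.0
rail xy [-9.6 11.4] z 64.3 F rail [-0.03  0.38] 0.36 t 6.0
stop_mark 0.58 [ 97. 212.] [76.2 35.6]
tab_red 0.96 [113. 178.] [66.6 63.8]
```

View pics/w4.png

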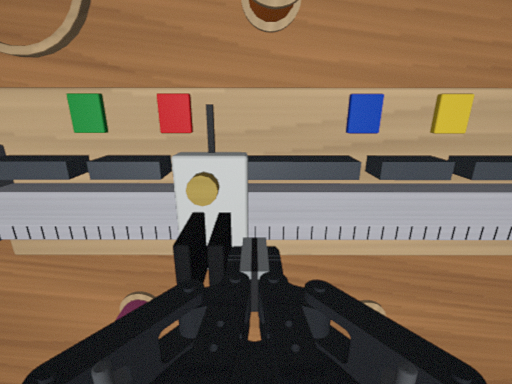

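Contact is confirmed: the stop moves with the TCP, about 24.5 mm ahead of it, so it is now at about y = 36. Next I push 22 mm and then creep.

```bash
python3 -m inch '0 -3 0 0 0 0 0;0 -6 0 0 0 0 0;0 -9 0 0 0 0 0;0 -12 0 0 0 0 0;0 -15 0 0 0 0 0;0 -18 0 0 0 0 0;0 -20 0 0 0 0 0;0 -21 0 0 0 0 0;0 -22 0 0 0 0 0;0 -22 0 0 0 0 0'
python3 look.py w5
```

```text
clock: 6.98
ee_pos: [511.7, 33.6, 64.3]
eef_rot: [-3.136, -0.185, -0.0]
contact_force: [-0.9, 0.1, 0.0]
grip_width: 0.003
grip_force: 0.0
rail xy [-9.5 33.3] z 64.3 F rail [-0.84  0.23] 0.0 t 6.9833
stop_mark 0.81 [100. 211.] [74.7 57.9]
tab_red 0.65 [110. 206.] [68.7 66.4]
```

```bash
python3 -m inch '0 -0.5 0 0 0 0 0;0 -1 0 0 0 0 0;0 -1.5 0 0 0 0 0;0 -2 0 0 0 0 0;0 -2.5 0 0 0 0 0;0 -3 0 0 0 0 0;0 -3 0 0 0 0 0;0 -3 0 0 0 0 0'
python3 look.py w6
python3 - <<'E'
import cv2,numpy as np
cv2.imwrite("pics/c6.png",cv2.resize(np.vstack([cv2.imread(f"pics/{n}.png")[80:290,110:320] for n in("w5","w6")]),None,fx=1.4,fy=1.4))
E
```

```text
clock: 7.8
ee_pos: [511.4, 36.4, 64.3]
eef_rot: [-3.136, -0.185, 0.0]
contact_force: [0.2, 0.4, 0.1]
grip_width: 0.003
grip_force: 0.0
rail xy [-9.5 36.1] z 64.3 F rail [0.29 0.41] 0.06 t 7.8
stop_mark 0.9 [102. 204.] [73.7 64.7]
tab_red 0.7 [113. 211.] [67.  65.8]
```

View pics/c6.png

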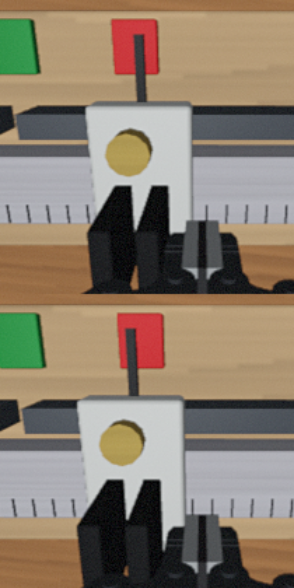

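The upper crop is before the creep, the lower one after. The stop sprang about 4 mm ahead of the fingers, to y ≈ 64.7, and the knob sits lower, so the pin has dropped in. Now I back off and lift.

```bash
python3 -m inch '0 6 0 0 0 0 0;0 16 0 0 0 0 0;0 28 0 0 0 0 0;0 32 -10 0 0 0 0;0 34 -40 0 0 0 0;0 36 -75 0 0 0 0;0 38 -110 0 0 0 0;0 40 -140 0 0 0 0;0 40 -155 0 0 0 0;0 40 -155 0 0 0 0'
python3 look.py w7
```

```text
clock: 8.78
ee_pos: [517.6, -4.2, 223.7]
eef_rot: [3.135, 0.184, 0.011]
contact_force: [0.8, 0.1, 0.4]
grip_width: 0.005
grip_force: 0.0
rail xy [-8.1 -5. ] z 223.7 F rail [0.77 0.06] 0.42 t 8.7833
stop_mark 0.77 [105. 191.] [75.3 66.1]
tab_red 0.58 [111. 198.] [68.6 64.7]
```

View pics/w7.png

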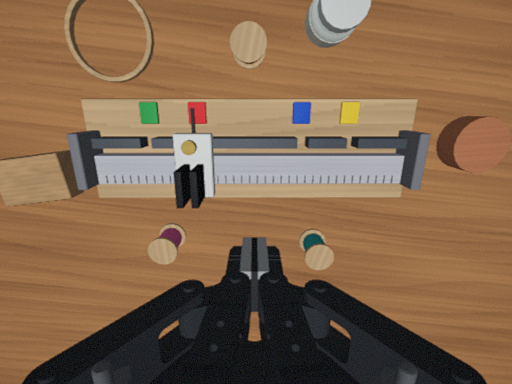

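The stop stands at the red tab (pointer (193,110), tab (198,112)), with a height parallax that fits y ≈ 65. Nothing else has moved and the hand is clear.

```bash
python3 -c "
from cell import bot; print(bot.job_done())"
```

```text
the job is handed in; nothing more can be done
None
```

The stop was pushed to the red tab's notch and its pin dropped in. The hand was withdrawn, nothing else looked disturbed in the last picture, and the job was handed in at about 9 s of the 40 s allowed.

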